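Fetch the paperweight from under the desk riser

ROBOT

A 6-joint arm with a two-finger parallel gripper is mounted at the origin on the work surface. World frame = base frame: x ahead of the robot, y to its left, z up, the work surface at z = 0. Lengths are in m, angles in degrees, forces in N, time in s.
With the tool pointing down it reaches from about 0.375 to 0.9 m from the base axis. Payload 3.1 kg.
Tool frame: the origin (TCP) lies midway between the tips of the shut fingers; the grasp point (between the pads) lies bot.hold_point_z behind it (bot.hold_point_z is the distance from the TCP to the grasp point, in m); z points along the fingers, y is the direction in which the jaws open and shut (so a half turn about z gives the same grasp; the last joint's range is limited). The gripper opens to 87 mm and grips with 3 to 60 N. Pads are 19 mm wide; open, the fingers measure 117 mm over their backs; the gripper's body (75 mm by 190 mm) begins 51 mm behind the grasp point.
Start: joints at [55.434, 30.224, 82.088, -0, 67.689, -10.227], TCP at [0.258, 0.569, 0.223] pointing down, gripper open.
Joint ranges: [-176.69, 176.69], [-43.24, 126.21], [12.49, 139.97], [-82, 262], [0, 151.66], [-163.58, 163.58]. Speed limits (degrees/s): [159.86, 159.86, 180, 180, 180, 180].

INTERFACE

Orientations are given as a 3x3 rotation matrix whose columns are the frame's x, y, z axes.
In Python, from rig import bot, vision gives the robot as it stands.
- The arm moves only by the shell command python3 -m inch 'ROWS'. ROWS is JSON, a list of rows, each a list of 5 numbers: the finger opening in mm, from 0 to 87, then the shift along the tool's x, y, z in mm, then the turn about the tool's z in rad. In form: [[hand, dx, dy, dz, roll], ...]. A call has 1 to 8 rows; each row is the pose to reach, as a shift and turn from the pose measured when the call began, along the tool's axes at that moment; what a row does not reach only later rows make up. A row lasts 1/10 s, in which the tool goes at most 50 mm and 8.59 degrees, less where a joint would pass 70% of its speed; a pose out of reach is approached as far as the arm can. A call with a gripper value outside its range is refused whole. The fingers move at their own pace and stop on an object; the grip force is fixed at half the most. Time passes only in rows, so rows that repeat a pose let the fingers close. It gives the time, the measured TCP pose, the force and the opening at its end, in the units of the state.
- bot.read_state(): the state, without advancing time (a new reading comes with each control period).
- vision.capture(name): name is "scene" or "top" or "wrist"; returns (picture, depth): 400x640x3 uint8, red, green, blue; 400x640 float32, m along the optical axis (not along the pixel's ray), 0 where there is no reading.
- vision.camera_model(name): a dict with "intrinsics" (3x3 intrinsics, pixels), "camera_from_world" (4x4, takes a point from world to camera coordinates). Camera axes: x right, y down, z forward; pixel columns grow to the right and rows downward; lengths in m; the calibration is good to about 2 mm. The wrist camera is an equidistant fisheye: a pixel r from the principal point sees the ray r / f radians off the axis. A picture is of the moment at which its call begins: read the wrist's pose just before it. camera_model takes no time and is no camera call; for the wrist camera it gives the pose at the moment of the call.
- bot.hand_in(): hands the job in, once; it reports no verdict.
The state is a dict: "time_s": time; "joint_positions": joint angles; "qvel": joint speeds; "tau": joint torques, N m; "position": TCP position; "tcp_rot": TCP orientation; "force": force on the tool from outside, world axes, zero at the start; "moment": the same for the moment, N m; "opening": opening from 0.0 (shut) to 1.0 (fully open).
Only numpy, scipy, OpenCV 4.12 (cv2) and the standard library are available. Lean on these libraries where they do the work, as an engineer would, in place of code of your own. Each camera call takes 0.05 s, during which the arm holds its last target. There are 200 camera calls.

TASK

A small brass paperweight has slid under the low clear riser and lies almost against the stack of card pushed in behind it. The lipped sliding rule is clamped at some unknown reach: pick it up by its grip, reach in over the weight, feel for the stack with the lip, let the lip down behind the weight and drag the weight out until it lies flat on the table just in front of the riser, wholly clear of it; then lay the rule back down flat on its cork mat and let go. Be gentle: never push on the weight, the stack or the riser with more than about one kilogram-force, keep your fingers off the weight, and leave the jars and other things where they are.

Things in the scene. Friction and masses are not known exactly. Their poses are not given: they have to be found in the camera images.
- riser: Low clear acrylic riser, fixed: top plate 140 deep x 240 wide x 5 mm, underside 34 mm above the table; 5 mm walls at both sides, open at the front, towards the robot. Origin: middle of the front edge, at table level; +x points straight in under it, z up. Two jars stand on its back half.
- stack: Stack of card, fixed, 70 deep x 216 wide x 31 mm high, filling the back of the space under the riser, its flat upright front face square to the riser's x axis and 70 to 90 mm in from the riser's front edge. Origin: centre of its underside, 35 mm behind the face. It does not give, but dents easily.
- weight: Plain round brass disc (paperweight), 38 mm across, 8 mm high, 55 to 95 g, lying flat on the table under the riser, 40 to 70 mm in from the front edge. Origin: centre of its underside. Only 5 to 7 mm lie between it and the stack behind it.
- rule: Sliding rule: a wooden grip block (40 long x 16 wide, 0 to 46 mm high) holds an aluminium blade 180 x 24 x 4 mm, underside 11 mm up, ending in a lip, 4 mm thick, 24 wide, down to height 0. Origin: under the block's middle, at its foot. +x runs to the lip; its far face is 123 to 157 mm off, clamped differently each time and not reported. 140 g. Grip the block from above, across its 16 mm.
- mat: Cork mat, fixed, 250 x 90 x 3 mm, where the rule lies at first, tip away from the robot; left or right of the riser. Origin: centre of its underside; x along its length. The rule's origin lies at first about 45 mm towards -x from the mat's centre.
- jar_a: Bystander: amber jar, 48 mm across, 45 mm high, on the riser's top. Leave alone.
- jar_b: Bystander: white jar, 40 mm across, 38 mm high, on the riser's top. Leave alone.
- jar_c: Bystander: green glass jar, 40 mm across, 40 mm high, on the table beside the riser. Leave alone.
- inkpot: Bystander: small white ink cup, 48 mm across, 34 mm high, on a paper pad (fixed, 180 x 130 x 10 mm) at the other side from the mat. Leave alone.
- eraser: Bystander: eraser 45 x 22 x 13 mm on the same pad. Leave alone.
- phone: Bystander: phone 150 x 72 x 9 mm lying on the table to the right. Leave alone.
- brush: Bystander: brush 190 mm long lying on the table. Leave alone.
Things that resemble listed ones, but are neither listed nor needed, are in the scene too. What is shaped like the rule but blue or orange is not meant.

How it is judged:
By the outcome, as a careful person would: the job done as asked, in the order asked, and still so for the second after the job is handed in, with the robot touching nothing.
It also fails if it takes over 61 s, if anything falls off the work surface, if the arm or the gripper's body presses on something with over 40 N, if the wrist force passes 120 N, or if a joint passes its speed limit or range.

## Working session

There is one attempt and no reset: what is moved stays moved. The work goes in short steps, Python scripts to look and compute and a shell command to move; the robot and the scene stay as the last step left them, time stands still between calls to the robot, and variables do not carry over. Pictures are saved under pics/ and viewed, about 8 in all and at most 12, crops included, and the job is handed in when it is done.

```bash
ls; mkdir -p pics
python3 - <<'E'
from rig import bot, vision
import cv2, numpy as np
s=bot.read_state(); print(s, bot.hold_point_z)
for n in("scene","top"):
    p,d=vision.capture(n); cv2.imwrite(f"pics/{n}0.png",p[:,:,::-1]); np.save(f"pics/{n}0d.npy",d)
    m=vision.camera_model(n); print(n,m)
E
```

```text
pics
{'time_s': 0.0, 'joint_positions': array([ 5.54337688e+01,  3.02787296e+01,  8.21563400e+01, -6.91519214e-04,
        6.76878348e+01, -1.02274390e+01]), 'qvel': array([ 0.00927666, -0.05991311,  0.01348982, -0.01782349,  0.03750346,
        0.06566157]), 'tau': array([-4.73796626e-04, -4.40047967e+01, -1.76590294e+01,  6.33142982e-02,
        5.82370616e-02, -1.67531516e-04]), 'position': array([0.25714123, 0.56885533, 0.22157441]), 'tcp_rot': array([[-9.11126122e-01,  4.12125868e-01, -1.20783800e-03],
       [ 4.12127472e-01,  9.11124472e-01, -1.77275052e-03],
       [ 3.69894410e-04, -2.11298253e-03, -9.99997699e-01]]), 'force': array([0.89075185, 0.16652309, 0.05891671]), 'moment': array([0.0119056 , 0.05783304, 0.00039092]), 'opening': 0.998758841015034} 0.0187
scene {'intrinsics': array([[387.97633043,   0.        , 316.88531654],
       [  0.        , 387.97633043, 201.4761733 ],
       [  0.        ,   0.        ,   1.        ]]), 'camera_from_world': array([[ 0.16434903,  0.98634625, -0.01051061, -0.07708731],
       [ 0.82049011, -0.14261248, -0.55358618, -0.40013516],
       [-0.5475266 ,  0.0823575 , -0.83272556,  1.29459887],
       [ 0.        ,  0.        ,  0.        ,  1.        ]])}
top {'intrinsics': array([[475.38076334,   0.        , 321.24994882],
       [  0.        , 475.38076334, 204.86365713],
       [  0.        ,   0.        ,   1.        ]]), 'camera_from_world': array([[-0.01353494, -0.99986345,  0.00948039, -0.00638231],
       [-0.98240675,  0.01153127, -0.18639746,  0.50711011],
       [ 0.18626269, -0.01183648, -0.98242868,  1.04268617],
       [ 0.        ,  0.        ,  0.        ,  1.        ]])}
```

View pics/top0.png

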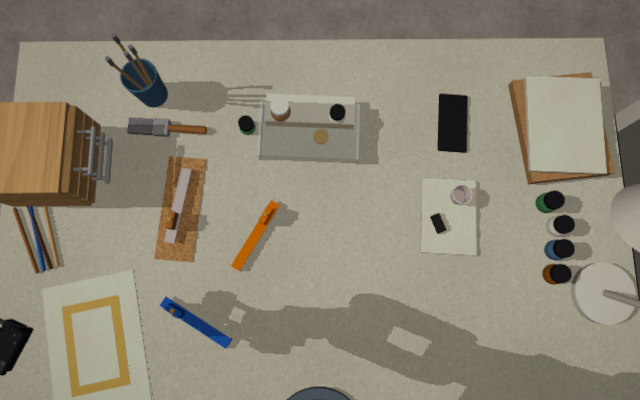

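View pics/scene0.png

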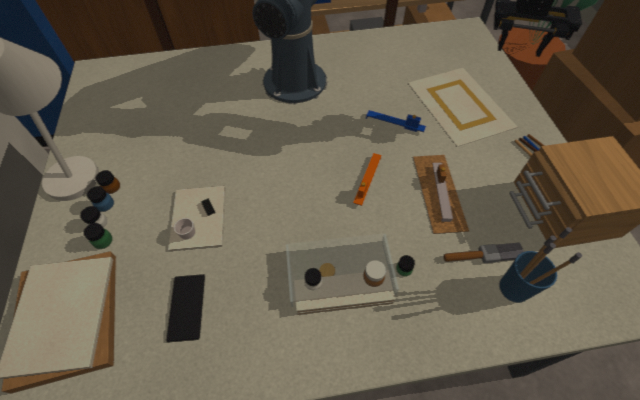

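Top view (scene view agrees). Rule-shaped candidates are the silver blade with wooden grip on the cork mat (178,205), the orange decoy (257,235) and the blue decoy (195,320). I choose the silver one, on cork. The only brass disc is at (321,136), under the riser (260-358, 97-160). Next is a close crop, plus measurements.

```bash
cat > h.py <<'E'
import numpy as np, cv2
from rig import bot, vision
def ray(m,uv):
    K=m["intrinsics"];T=m["camera_from_world"];R=T[:3,:3];c=-R.T@T[:3,3]
    return c,R.T@np.array([(uv[0]-K[0,2])/K[0,0],(uv[1]-K[1,2])/K[1,1],1])
def plane(m,uv,z):
    c,d=ray(m,uv); return (c+d*(z-c[2])/d[2])[:3]
def proj(m,P):
    T=m["camera_from_world"];q=T[:3,:3]@np.asarray(P)+T[:3,3];q=m["intrinsics"]@q;return q[:2]/q[2]
E
python3 - <<'E'
import cv2,numpy as np
from h import *
p=cv2.imread("pics/top0.png")
a=cv2.resize(p[150:265,150:212],None,fx=5,fy=5,interpolation=cv2.INTER_CUBIC)
b=cv2.resize(p[85:170,230:370],None,fx=5*.68,fy=5*.68,interpolation=cv2.INTER_CUBIC)
o=np.zeros((575,800,3),np.uint8);o[:575,:310]=a;h,w=b.shape[:2];o[:h,315:315+w]=b
cv2.imwrite("pics/c1.png",o)
hsv=cv2.cvtColor(p,cv2.COLOR_BGR2HSV)
m=vision.camera_model("top")
for uv in [(172,222),(178,205),(190,180),(321,136)]: print(uv,hsv[uv[1],uv[0]])
E
```

```text
(172, 222) [ 15 181 107]
(178, 205) [  9  25 163]
(190, 180) [ 16 150 102]
(321, 136) [ 20 129 132]
```

View pics/c1.png

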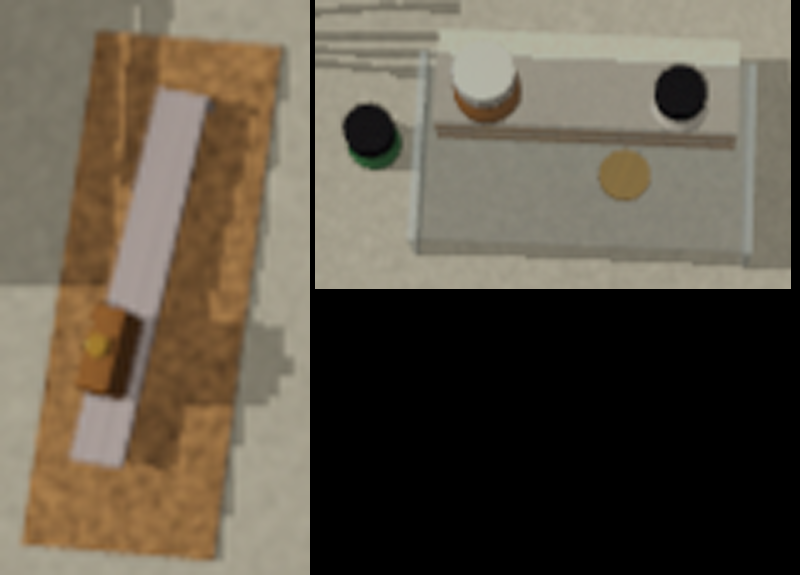

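The crop shows the silver blade on cork, lip end upper right (185,95) and wooden grip at (105,350). The brass disc is at (625,175), just in front of the stack's brown face, with the riser's front edge along (415..750, 250).

Run:
```python
import cv2,numpy as np
from h import *
np.set_printoptions(precision=4,suppress=True)
for n,box in (("top",(150,265,150,212)),("scene",(150,240,405,475))):
    p=cv2.imread(f"pics/{n}0.png"); m=vision.camera_model(n); hsv=cv2.cvtColor(p,cv2.COLOR_BGR2HSV)
    H,S,V=[hsv[:,:,i].astype(int) for i in range(3)]
    def big(mask,box):
        k=np.zeros(mask.shape,np.uint8); k[box[0]:box[1],box[2]:box[3]]=mask[box[0]:box[1],box[2]:box[3]]
        c,_=cv2.findContours(k,cv2.RETR_EXTERNAL,cv2.CHAIN_APPROX_NONE); return sorted(c,key=cv2.contourArea)[::-1]
    blades=big((S<50)&(V>120)&((H<14)|(H>150)),box)[:2]
    for b in blades:
        W=np.array([plane(m,q[0],.018)[:2] for q in b],np.float32); r=cv2.minAreaRect(W*1000); print(n,"blade",r,)
    mat=big((S>80),box)[0]
    W=np.array([plane(m,q[0],.003)[:2] for q in mat],np.float32); print("mat",cv2.minAreaRect(W*1000))
    wb=(120,150,300,345) if n=="top" else (255,285,318,340)
    w=big((S>90),wb)[0]; M=cv2.moments(w); c=(M["m10"]/M["m00"],M["m01"]/M["m00"]); print("weight",c,cv2.boundingRect(w),plane(m,c,.008))
m=vision.camera_model("top")
f=lambda x,y,b=None:(230+(x-315)/3.4-.35,85+y/3.4-.35)
for nm,x,y,z in [("frontL",417,250,.0365),("frontR",748,262,.0365),("frontbotL",417,240,.0),("stackTopL",437,126,.031),("stackTopR",735,137,.031),("stBotL",437,137,0),("stBotR",735,147,0),("wallbackL",424,52,.039),("wallbackR",752,64,.039)]:
    print(nm,f(x,y),plane(m,f(x,y),z))
d=np.load("pics/top0d.npy")
def P(u,v):
    c,r=ray(m,(u,v)); return c+r*d[v,u]
for uv in [(169,218),(178,205),(184,175),(175,232),(195,180),(321,136),(300,145),(300,159),(300,105)]: print(uv,P(*uv))
```

```text
top blade ((548.5741577148438, 318.5635070800781), (23.888578414916992, 115.67858123779297), 79.33208465576172)
top blade ((447.60516357421875, 337.5102844238281), (23.08247184753418, 36.518802642822266), 79.94865417480469)
mat ((513.1165771484375, 322.162841796875), (91.20960235595703, 250.00119018554688), 84.46730041503906)
weight (320.5, 136.09027777777777) (314, 129, 14, 15) [ 0.6857 -0.0138  0.008 ]
scene blade ((549.2841796875, 320.39337158203125), (19.769628524780273, 106.28883361816406), 79.3604965209961)
scene blade ((439.5032043457031, 334.0500183105469), (12.050557136535645, 32.01137924194336), 51.13669967651367)
mat ((512.104736328125, 323.80474853515625), (92.347412109375, 252.85226440429688), 84.46363830566406)
weight (326.67857142857144, 269.66666666666663) (319, 263, 16, 14) [ 0.6861 -0.0128  0.008 ]
frontL (259.65, 158.1794117647059) [0.6229 0.1308 0.0365]
frontR (357.0029411764706, 161.70882352941177) [ 0.6118 -0.0987  0.0365]
frontbotL (259.65, 155.23823529411766) [0.6411 0.1353 0.    ]
stackTopL (265.53235294117644, 121.70882352941177) [0.7154 0.1183 0.031 ]
stackTopR (353.17941176470583, 124.94411764705883) [ 0.7051 -0.0925  0.031 ]
stBotL (265.53235294117644, 124.94411764705883) [0.7187 0.1216 0.    ]
stBotR (353.17941176470583, 127.88529411764708) [ 0.7089 -0.095   0.    ]
wallbackL (261.70882352941175, 99.94411764705883) [0.7677 0.1271 0.039 ]
wallbackR (358.17941176470583, 103.47352941176472) [ 0.7565 -0.1053  0.039 ]
(169, 218) [0.4794 0.3316 0.0553]
(178, 205) [0.5162 0.3235 0.0181]
(184, 175) [0.5885 0.3121 0.0191]
(175, 232) [0.4526 0.3283 0.0162]
(195, 180) [0.5797 0.2895 0.0039]
(321, 136) [ 0.6749 -0.0145  0.0402]
(300, 145) [0.653  0.0354 0.0407]
(300, 159) [ 0.631   0.037  -0.0017]
(300, 105) [0.7545 0.035  0.0375]
```

Run:
```python
import cv2,numpy as np
from h import *
np.set_printoptions(precision=4,suppress=True,linewidth=150)
m=vision.camera_model("top"); d=np.load("pics/top0d.npy")
T=m["camera_from_world"];K=m["intrinsics"]
v,u=np.mgrid[:400,:640]
C=np.stack([(u-K[0,2])/K[0,0]*d,(v-K[1,2])/K[1,1]*d,d],-1); W=(C-T[:3,3])@T[:3,:3]
Q=W[d>0]
for x0 in np.arange(.35,.75,.05):
    row=[]
    for y0 in np.arange(.25,.6,.05):
        s=Q[(abs(Q[:,0]-x0)<.025)&(abs(Q[:,1]-y0)<.025)]; row.append(s[:,2].max() if len(s) else 0)
    print(round(x0,2),np.array(row))
print(plane(m,(170.4,219.4),.049))
s=bot.read_state(); R=s["tcp_rot"]; print(s["position"], R.T@(np.array([.480,.332,.21])-s["position"])*1000)
```

```text
0.35 [0.0076 0.008  0.0058 0.0075 0.0093 0.0072 0.0097]
0.4 [0.007  0.0102 0.0116 0.0068 0.0057 0.0052 0.0056]
0.45 [0.0062 0.049  0.0587 0.0065 0.008  0.0074 0.006 ]
0.5 [0.0066 0.0527 0.0595 0.007  0.0068 0.132  0.157 ]
0.55 [0.0088 0.0242 0.0248 0.0077 0.0063 0.1415 0.1556]
0.6 [0.0102 0.0255 0.0099 0.0064 0.0086 0.1429 0.1557]
0.65 [0.0081 0.0086 0.0087 0.0068 0.0061 0.1422 0.1561]
0.7 [0.0228 0.024  0.0267 0.0256 0.0247 0.1431 0.1551]
[0.4772 0.3302 0.049 ]
[0.2572 0.5689 0.2217] [-300.6554 -124.0147   11.8004]
```

```bash
python3 -m inch '[[87,-45,-18,2,-0.04],[87,-90,-37,4,-0.08],[87,-135,-55,6,-0.12],[87,-180,-74,8,-0.16],[87,-225,-93,10,-0.2],[87,-270,-111,12,-0.237],[87,-301,-124,12,-0.237],[87,-301,-124,12,-0.237]]'
python3 - <<'E'
from h import *
np.set_printoptions(precision=4,suppress=True)
s=bot.read_state();m=vision.camera_model("wrist"); print(s["position"],s["tcp_rot"],m)
p,d=vision.capture("wrist"); cv2.imwrite("pics/w1.png",p[:,:,::-1])
E
```

```text
time_s: 0.9
position: [0.4837, 0.3285, 0.2094]
tcp_rot: [[-0.981, 0.192, 0.0], [0.192, 0.981, -0.003], [-0.001, -0.003, -1.0]]
force: [0.3, -0.2, -0.0]
opening: 0.998
[0.4837 0.3285 0.2094] [[-0.9814  0.1922  0.0002]
 [ 0.1922  0.9814 -0.0027]
 [-0.0007 -0.0026 -1.    ]] {'intrinsics': array([[309.7069,   0.    , 319.4033],
       [  0.    , 309.7069, 197.5533],
       [  0.    ,   0.    ,   1.    ]]), 'camera_from_world': array([[ 0.1923,  0.9813, -0.0039, -0.4151],
       [ 0.9484, -0.1849,  0.2575, -0.4247],
       [ 0.2519, -0.0533, -0.9663,  0.2719],
       [ 0.    ,  0.    ,  0.    ,  1.    ]])}
```

View pics/w1.png

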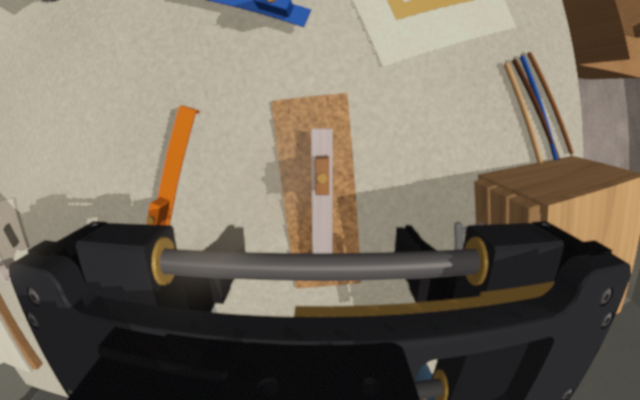

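Wrist view: the silver blade runs from (321,130) to (321,250), and its brown block is at (322,175) on the cork.

```bash
cat >> h.py <<'E'
def fplane(m,uv,z):
    K=m["intrinsics"];T=m["camera_from_world"];R=T[:3,:3];c=-R.T@T[:3,3]
    a=np.array([uv[0]-K[0,2],uv[1]-K[1,2]]);r=np.linalg.norm(a);t=r/K[0,0]
    d=R.T@np.array([*(a/r*np.sin(t)),np.cos(t)]); return c+d*(z-c[2])/d[2]
E
python3 - <<'E'
from h import *
np.set_printoptions(precision=4,suppress=True)
m=vision.camera_model("wrist");p=cv2.imread("pics/w1.png");hsv=cv2.cvtColor(p,cv2.COLOR_BGR2HSV);S=hsv[:,:,1];V=hsv[:,:,2]
for r in (140,150,165,175,185,200,210,220,230): 
    print(r,[f"{a}/{b}" for a,b in zip(S[r,306:340:2],V[r,306:340:2])])
print("col",[f"{r}:{S[r,321]}/{V[r,321]}" for r in range(124,204,2)])
for r,cl,cr in((140,311,332),(220,312,332)):
    for c in (cl,cr): print(r,c,fplane(m,(c,r),.018))
for uv in((322,155),(322,175),(322,193)): print(uv,fplane(m,uv,.049))
s=bot.read_state();print(s["position"])
E
```

```text
140 ['112/132', '114/132', '79/145', '32/181', '27/191', '27/190', '27/189', '27/186', '27/190', '27/191', '28/189', '27/188', '28/189', '58/175', '115/166', '122/173', '121/165']
150 ['111/129', '110/127', '74/138', '31/179', '28/190', '28/189', '27/187', '29/185', '28/189', '27/189', '27/187', '29/187', '30/188', '60/182', '114/175', '121/175', '121/168']
165 ['110/137', '112/141', '99/144', '55/145', '69/133', '128/146', '136/156', '137/158', '137/160', '139/161', '139/160', '105/165', '38/183', '61/181', '112/173', '121/171', '122/172']
175 ['107/133', '108/134', '97/139', '53/144', '57/135', '120/130', '139/152', '144/170', '145/178', '145/176', '143/164', '107/165', '38/182', '66/175', '118/169', '124/165', '126/158']
185 ['113/136', '111/129', '102/130', '59/139', '59/133', '132/143', '141/155', '144/158', '144/161', '145/162', '145/160', '109/164', '39/182', '66/177', '121/171', '125/170', '126/172']
200 ['118/132', '120/130', '100/138', '44/169', '29/185', '27/186', '28/183', '26/183', '26/186', '26/187', '26/185', '27/186', '28/184', '67/178', '122/170', '130/155', '133/121
[... 679 characters left out ...]
'142:27/188', '144:27/187', '146:29/187', '148:29/187', '150:27/186', '152:29/186', '154:35/174', '156:76/124', '158:125/124', '160:137/153', '162:136/159', '164:138/159', '166:138/159', '168:136/159', '170:138/159', '172:137/151', '174:143/166', '176:144/177', '178:145/178', '180:146/178', '182:145/172', '184:144/161', '186:144/159', '188:144/159', '190:148/159', '192:146/159', '194:97/155', '196:33/178', '198:26/184', '200:28/184', '202:26/184']
140 311 [0.4355 0.3292 0.018 ]
140 332 [0.44   0.3526 0.018 ]
220 312 [0.5293 0.3116 0.018 ]
220 332 [0.5339 0.3352 0.018 ]
(322, 155) [0.451  0.3388 0.049 ]
(322, 175) [0.4719 0.3347 0.049 ]
(322, 193) [0.4912 0.331  0.049 ]
[0.4817 0.3301 0.2093]
```

```bash
python3 -m inch '[[60,7,2,40,-0.01],[60,7,2,80,-0.01],[60,7,2,115,-0.01],[60,7,2,130,-0.01],[60,7,2,130,-0.01]]'
python3 -m inch '[[50,0,0,0,0],[50,0,0,0,0]]'
python3 - <<'E'
from h import *
s=bot.read_state();print(s["position"],s["tcp_rot"])
p,d=vision.capture("wrist"); m=vision.camera_model("wrist"); cv2.imwrite("pics/w2.png",p[:,:,::-1]); print(m["camera_from_world"].tolist())
E
```

```text
time_s: 1.45
position: [0.4716, 0.3332, 0.0765]
tcp_rot: [[-0.984, 0.18, -0.008], [0.18, 0.984, -0.004], [0.008, -0.006, -1.0]]
force: [-0.1, 0.1, -0.9]
opening: 0.707
time_s: 1.65
position: [0.4715, 0.334, 0.0774]
tcp_rot: [[-0.984, 0.179, -0.008], [0.179, 0.984, -0.004], [0.007, -0.005, -1.0]]
force: [-0.6, -0.3, -0.4]
opening: 0.607
[0.47146789 0.33404158 0.07737649] [[-0.98390055  0.17855696 -0.00755752]
 [ 0.17858898  0.98391645 -0.00379304]
 [ 0.00675869 -0.00508166 -0.99996425]]
[[0.17894593810571954, 0.9838407342331944, -0.005980041718536648, -0.41312054507031176], [0.9526137324648376, -0.17174018907979402, 0.25106251049141165, -0.3844229304205746], [0.24597851116485264, -0.05062328632485327, -0.9679524032341659, 0.14991087870962264], [0.0, 0.0, 0.0, 1.0]]
```

View pics/w2.png

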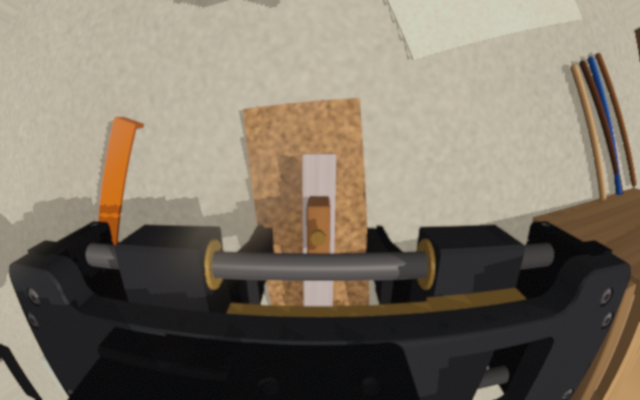

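Run:
```python
from h import *
m=vision.camera_model("wrist")
for uv,z in(((318,238),.052),((318,238),.049),((319,155),.018),((319,198),.049),((319,290),.018)): print(uv,z,fplane(m,uv,z))
print(bot.read_state()["position"])
```

```text
(318, 238) 0.052 [0.47737835 0.33246685 0.052     ]
(318, 238) 0.049 [0.47856649 0.33221765 0.049     ]
(319, 155) 0.018 [0.42840802 0.34180055 0.018     ]
(319, 198) 0.049 [0.45182213 0.33776397 0.049     ]
(319, 290) 0.018 [0.53704854 0.3219955  0.018     ]
[0.47187385 0.33398315 0.07766671]
```

```bash
python3 -m inch '[[40,-2,-1,30,0],[40,-4,-1,45,0],[40,-4,-1,55,0],[40,-4,-1,55,0],[10,-4,-1,55,0],[10,-4,-1,55,0],[10,-4,-1,55,0],[10,-4,-1,55,0]]'
python3 -m inch '[[0,0,0,0,0],[0,0,0,0,0],[0,0,0,0,0]]'
```

```text
time_s: 2.5
position: [0.4756, 0.3323, 0.0232]
tcp_rot: [[-0.984, 0.179, -0.006], [0.179, 0.984, -0.003], [0.005, -0.004, -1.0]]
force: [0.3, -0.6, -0.6]
opening: 0.186
time_s: 2.8
position: [0.4755, 0.3322, 0.0233]
tcp_rot: [[-0.984, 0.179, -0.006], [0.179, 0.984, -0.003], [0.005, -0.004, -1.0]]
force: [-0.2, -0.6, -0.9]
opening: 0.181
```

```bash
python3 -m inch '[[0,0,0,-20,0],[0,0,0,-60,0],[0,0,0,-95,0],[0,0,0,-100,0]]'
python3 -m inch '[[0,-6,-40,0,-0.02],[0,-11,-82,0,-0.04],[0,-17,-125,0,-0.06],[0,-23,-168,0,-0.08],[0,-29,-211,0,-0.1],[0,-35,-254,0,-0.12],[0,-41,-297,0,-0.131],[0,-46,-331,0,-0.131]]'
python3 -m inch '[[0,0,0,0,0],[0,0,0,0,0]]'
python3 - <<'E'
from h import *
p,d=vision.capture("top"); cv2.imwrite("pics/t2.png",p[:,:,::-1])
o=cv2.resize(p[80:240,240:400,::-1],None,fx=3.5,fy=3.5,interpolation=cv2.INTER_CUBIC);cv2.imwrite("pics/t2c.png",o)
s=bot.read_state();print(s["position"],s["tcp_rot"],s["force"])
E
```

```text
time_s: 3.2
position: [0.4788, 0.3339, 0.1274]
tcp_rot: [[-0.984, 0.179, 0.002], [0.179, 0.984, 0.0], [-0.002, 0.001, -1.0]]
force: [0.5, 0.0, -1.8]
opening: 0.185
time_s: 4.0
position: [0.4639, -0.0021, 0.1264]
tcp_rot: [[-0.999, 0.049, 0.0], [0.049, 0.999, 0.001], [-0.0, 0.001, -1.0]]
force: [0.5, -0.2, -0.9]
opening: 0.183
time_s: 4.2
position: [0.4631, -0.0026, 0.1257]
tcp_rot: [[-0.999, 0.052, -0.002], [0.052, 0.999, 0.001], [0.002, 0.001, -1.0]]
force: [-0.4, -0.3, -0.1]
opening: 0.182
[ 0.46310053 -0.00169652  0.12580525] [[-0.99872784  0.05039857 -0.00163923]
 [ 0.05039628  0.9987283   0.00141044]
 [ 0.00170823  0.00132603 -0.99999766]] [-0.21615821 -0.23538205 -0.98803933]
```

View pics/t2c.png

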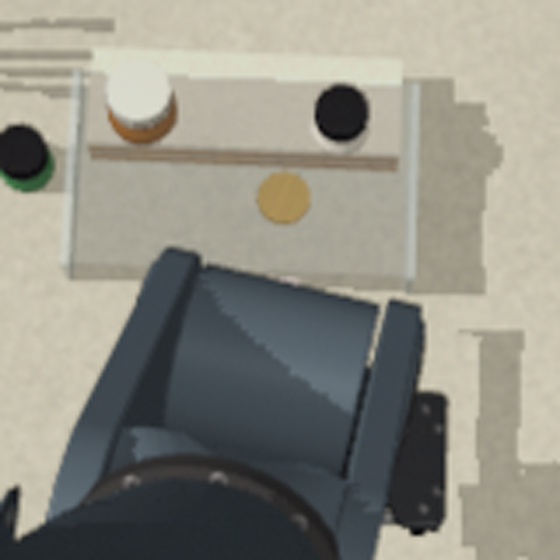

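The top view shows the arm hiding the rule. The disc (283,197 in the crop) and riser are undisturbed. I'll lower to insertion height and look from the scene camera.

```bash
python3 -m inch '[[0,0,0,40,0],[0,0,0,75,0],[0,0,0,91,0],[0,0,0,92,0],[0,0,0,92,0],[0,0,0,92,0]]'
python3 - <<'E'
from h import *
p,d=vision.capture("scene"); cv2.imwrite("pics/s2.png",p[:,:,::-1])
o=cv2.resize(p[200:320,270:420,::-1],None,fx=5,fy=5,interpolation=cv2.INTER_CUBIC);cv2.imwrite("pics/s2c.png",o)
s=bot.read_state();print(s["position"],s["tcp_rot"],s["force"])
E
```

```text
time_s: 4.85
position: [0.4636, -0.001, 0.0346]
tcp_rot: [[-0.999, 0.049, 0.0], [0.049, 0.999, 0.001], [0.0, 0.001, -1.0]]
force: [-0.7, 0.7, -0.8]
opening: 0.181
[ 0.46377785 -0.00120898  0.03477917] [[-9.98782044e-01  4.93369241e-02  5.45320810e-04]
 [ 4.93373953e-02  9.98781775e-01  8.87374357e-04]
 [-5.00876165e-04  9.13198282e-04 -9.99999458e-01]] [-0.17702794  0.65859657 -2.80596528]
```

View pics/s2c.png

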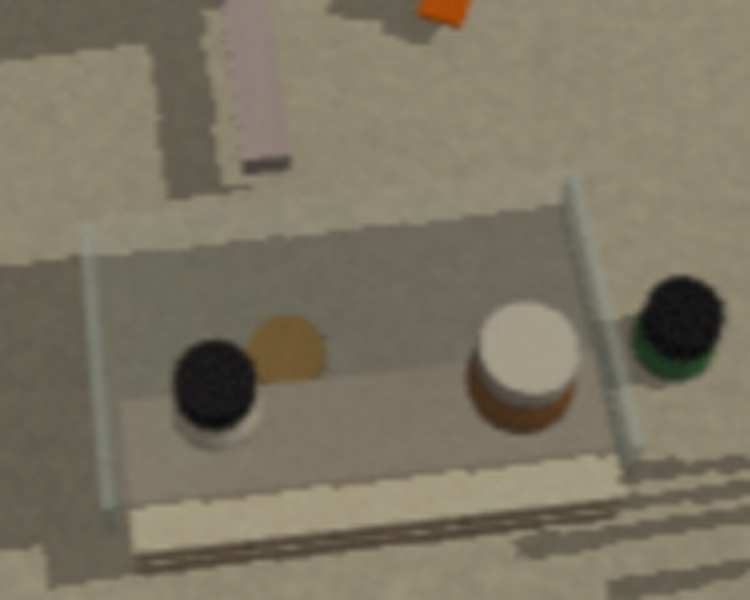

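The scene crop shows the lip edge at (242-290,158) in front of the riser, the disc at (287,355) and the stack's top front edge from (120,400) to (480,365).

Run:
```python
from h import *
np.set_printoptions(precision=4,suppress=True)
m=vision.camera_model("scene");f=lambda x,y:(270+x/5-.4,200+y/5-.4)
P={}
for nm,x,y,z in [("lipR",242,161,.0295),("lipL",291,156,.0295),("disc",287,355,.008),("discfront",287,315,.008),("stR",120,400,.031),("stL",480,365,.031),("wallFR",90,225,.039),("wallFL",572,178,.039),("wallBR",107,507,.039),("wallBL",632,450,.039),("bladeback",227,0,.0295)]:
    P[nm]=plane(m,f(x,y),z); print(nm,P[nm])
a=P["stL"]-P["stR"]; print("face yaw",np.degrees(np.arctan2(-a[0],a[1])))
a=P["lipL"]-P["lipR"]; print("lip yaw",np.degrees(np.arctan2(-a[0],a[1])))
a=P["wallFL"]-P["wallFR"]; print("front yaw",np.degrees(np.arctan2(-a[0],a[1])),np.linalg.norm(a))
```

```text
lipR [ 0.5943 -0.0178  0.0295]
lipL [0.5956 0.0062 0.0295]
disc [ 0.6885 -0.0124  0.008 ]
discfront [ 0.6684 -0.0088  0.008 ]
stR [ 0.707  -0.0925  0.031 ]
stL [0.7179 0.0711 0.031 ]
wallFR [ 0.6213 -0.0949  0.039 ]
wallFL [0.6355 0.135  0.039 ]
wallBR [ 0.758  -0.1044  0.039 ]
wallBL [0.7712 0.1258 0.039 ]
bladeback [ 0.5    -0.0098  0.0295]
face yaw -3.8091890616957595
lip yaw -3.149017330921507
front yaw -3.5218621044951326 0.23031175425696307
```

```bash
python3 -m inch '[[0,-5,-1.5,1,0.006],[0,-25,-1.5,1,0.006],[0,-45,-1.5,1,0.006],[0,-65,-1.5,1,0.006],[0,-80,-1.5,1,0.006],[0,-90,-1.5,1,0.006],[0,-90,-1.5,1,0.006]]'
python3 -m inch '[[0,0,0,0,0],[0,0,0,0,0]]'
python3 - <<'E'
from h import *
for i in range(4):
    s=bot.read_state(); print(s["time_s"],s["position"],s["force"],s["tcp_rot"][:,2])
p,d=vision.capture("scene")
s=bot.read_state(); print(s["time_s"],s["position"],s["force"])
o=cv2.resize(p[200:320,270:420,::-1],None,fx=5,fy=5,interpolation=cv2.INTER_CUBIC);cv2.imwrite("pics/s3c.png",o)
E
```

```text
time_s: 5.6
position: [0.5558, -0.0076, 0.0346]
tcp_rot: [[-0.998, 0.055, 0.004], [0.055, 0.998, 0.0], [-0.004, 0.0, -1.0]]
force: [-0.3, -0.7, -1.5]
opening: 0.185
time_s: 5.8
position: [0.5549, -0.0075, 0.0346]
tcp_rot: [[-0.998, 0.056, 0.003], [0.056, 0.998, 0.0], [-0.003, 0.0, -1.0]]
force: [-0.5, -0.9, -1.1]
opening: 0.182
5.8 [ 0.55486413 -0.00747979  0.03459406] [-0.51824243 -0.94527683 -1.10385475] [ 3.10646144e-03  3.19535936e-04 -9.99995124e-01]
5.8 [ 0.55486413 -0.00747979  0.03459406] [-0.51824243 -0.94527683 -1.10385475] [ 3.10646144e-03  3.19535936e-04 -9.99995124e-01]
5.8 [ 0.55486413 -0.00747979  0.03459406] [-0.51824243 -0.94527683 -1.10385475] [ 3.10646144e-03  3.19535936e-04 -9.99995124e-01]
5.8 [ 0.55486413 -0.00747979  0.03459406] [-0.51824243 -0.94527683 -1.10385475] [ 3.10646144e-03  3.19535936e-04 -9.99995124e-01]
5.85 [ 0.55479494 -0.00746094  0.03455294] [-0.70434229  0.65199928 -1.77352918]
```

View pics/s3c.png

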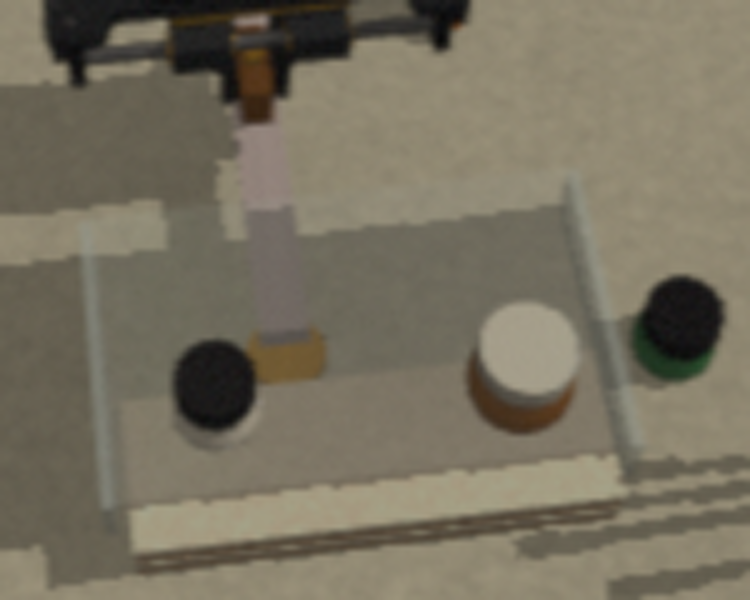

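The lip (285,337) is centred over the disc with no contact. I'll advance further, then feel for the stack.

```bash
python3 -m inch '[[0,-6,0,2,0],[0,-12,0,2,0],[0,-17,0,2,0],[0,-19,0,2,0],[0,-19,0,2,0],[0,-19,0,2,0]]'
python3 -m inch '[[0,-0.7,0,0,0],[0,-1.4,0,0,0],[0,-2,0,0,0],[0,-2,0,0,0]]'
```

```text
time_s: 6.45
position: [0.5735, -0.0084, 0.0325]
tcp_rot: [[-0.998, 0.055, 0.002], [0.055, 0.998, 0.0], [-0.002, 0.001, -1.0]]
force: [-0.1, -0.1, -1.5]
opening: 0.179
time_s: 6.85
position: [0.5757, -0.0086, 0.0326]
tcp_rot: [[-0.998, 0.056, 0.003], [0.056, 0.998, 0.0], [-0.003, 0.001, -1.0]]
force: [-0.4, -0.1, -0.9]
opening: 0.178
```

```bash
python3 -m inch '[[0,-0.5,0,0,0],[0,-1,0,0,0],[0,-1.5,0,0,0],[0,-1.5,0,0,0]]' | grep -E 'pos|force'
python3 -m inch '[[0,-0.5,0,0,0],[0,-1,0,0,0],[0,-1,0,0,0]]'| grep -E 'pos|force'
```

```text
position: [0.5773, -0.0087, 0.0326]
force: [-0.6, -0.1, -1.4]
position: [0.5784, -0.0088, 0.0326]
force: [1.3, 0.2, -0.6]
```

```bash
python3 -m inch '[[0,-0.5,0,0,0],[0,-1,0,0,0],[0,-1,0,0,0]]'| grep -E 'pos|force'
```

```text
position: [0.579, -0.0088, 0.0325]
force: [-1.1, -0.2, -0.4]
```

```bash
python3 -m inch '[[0,-0.4,0,0,0],[0,-0.8,0,0,0],[0,-0.8,0,0,0]]'| grep -E 'pos|force'
```

```text
position: [0.5789, -0.0087, 0.0324]
force: [-2.5, 0.1, -0.3]
```

```bash
python3 -m inch '[[0,-0.4,0,0,0],[0,-0.8,0,0,0],[0,-0.8,0,0,0]]'| grep -E 'pos|force'
```

```text
position: [0.579, -0.0086, 0.0322]
force: [-3.5, -0.1, -0.7]
```

```bash
python3 -m inch '[[0,0.6,0,0,0],[0,0.6,0,0,0],[0,0.6,0,0,0]]'| grep -E 'pos|force|rot'
python3 -m inch '[[0,0,0,1.5,0],[0,0,0,3,0],[0,0,0,4.5,0],[0,0,0,4.5,0]]'| grep -E 'pos|force|rot'
```

```text
position: [0.579, -0.0087, 0.0323]
tcp_rot: [[-0.998, 0.055, -0.0], [0.055, 0.998, 0.001], [0.0, 0.001, -1.0]]
force: [-1.3, -0.1, -1.2]
position: [0.579, -0.0086, 0.0275]
tcp_rot: [[-0.998, 0.055, -0.0], [0.055, 0.998, 0.001], [0.0, 0.001, -1.0]]
force: [-1.1, 0.8, -2.3]
```

```bash
python3 -m inch '[[0,0.5,0,0,0],[0,0.6,0,0,0],[0,0.6,0,0,0]]'| grep -E 'pos|force|rot'
python3 -m inch '[[0,0,0,1,0],[0,0,0,1.5,0],[0,0,0,2,0],[0,0,0,2,0]]'| grep -E 'pos|force|rot'
```

```text
position: [0.5789, -0.0087, 0.0276]
tcp_rot: [[-0.998, 0.055, 0.001], [0.055, 0.998, 0.001], [-0.001, 0.001, -1.0]]
force: [0.3, 0.0, -1.9]
position: [0.5789, -0.0087, 0.0256]
tcp_rot: [[-0.998, 0.055, 0.001], [0.055, 0.998, 0.001], [-0.001, 0.001, -1.0]]
force: [-0.1, -0.5, -1.1]
```

```bash
python3 -m inch '[[0,0,0,1.2,0],[0,0,0,2.4,0],[0,0,0,3,0],[0,0,0,3,0]]'| grep -E 'pos|force|rot'
python3 - <<'E'
from h import *
p,d=vision.capture("scene")
o=cv2.resize(p[250:290,290:360,::-1],None,fx=10,fy=10,interpolation=cv2.INTER_CUBIC);cv2.imwrite("pics/s4c.png",o)
s=bot.read_state(); print(s["time_s"],s["position"],s["force"])
E
```

```text
position: [0.579, -0.0087, 0.0224]
tcp_rot: [[-0.998, 0.055, 0.001], [0.055, 0.998, 0.001], [-0.001, 0.001, -1.0]]
force: [-0.7, 0.0, -1.8]
10.3 [ 0.57898747 -0.0087313   0.02246943] [ 0.0201971   0.27302584 -1.44043795]
```

View pics/s4c.png

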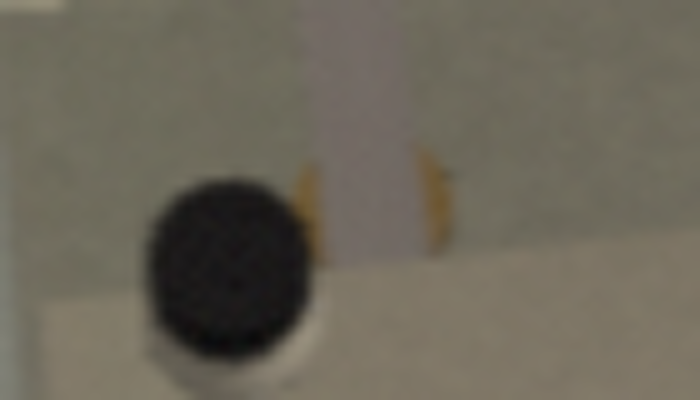

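The lip went down behind the weight with no vertical force, and the disc is still visible either side of the blade, unmoved. Dragging now.

```bash
python3 -m inch '[[0,0,0,1,0],[0,1,0,1.5,0],[0,3,0,1.5,0],[0,7,0,1.5,0],[0,12,0,1.5,0],[0,18,0,1.5,0],[0,24,0,1.5,0],[0,30,0,1.5,0]]'| grep -E 'pos|force|rot'
python3 -m inch '[[0,6,0,0,0],[0,12,0,0,0],[0,18,0,0,0],[0,24,0,0,0],[0,30,0,0,0],[0,35,0,0,0],[0,38,0,0,0],[0,38,0,0,0]]'| grep -E 'pos|force|rot'
```

```text
position: [0.5486, -0.007, 0.0211]
tcp_rot: [[-0.998, 0.055, 0.001], [0.055, 0.998, 0.001], [-0.001, 0.001, -1.0]]
force: [0.5, 0.2, -0.6]
position: [0.5098, -0.0048, 0.021]
tcp_rot: [[-0.998, 0.056, -0.0], [0.056, 0.998, 0.001], [0.0, 0.001, -1.0]]
force: [0.7, -0.1, -1.3]
```

Run:
```python
from h import *
p,d=vision.capture("scene")
o=cv2.resize(p[200:320,270:420,::-1],None,fx=5,fy=5,interpolation=cv2.INTER_CUBIC);cv2.imwrite("pics/s5c.png",o)
s=bot.read_state(); print(s["time_s"],s["position"],s["force"])
```

```text
11.95 [ 0.51020629 -0.00484173  0.02096836] [ 0.13639193 -0.15178198 -0.75438069]
```

View pics/s5c.png

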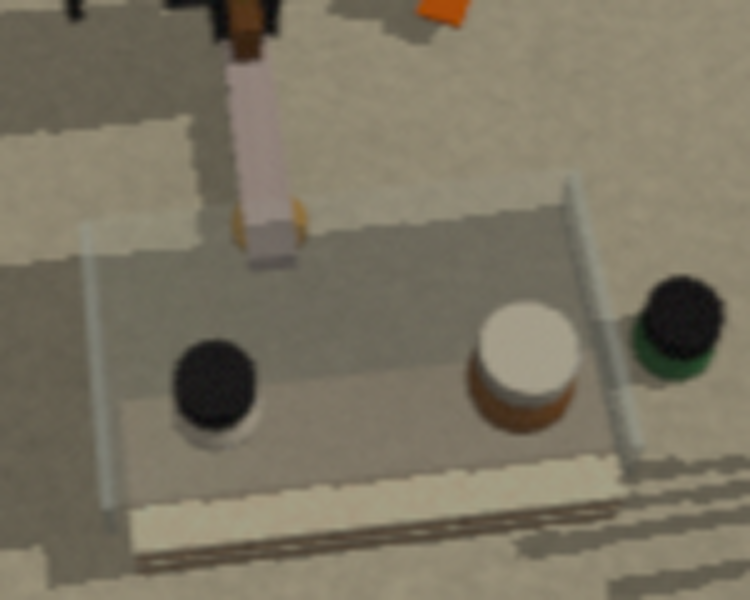

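The weight is following (disc edges at (238,225) and (305,222)). About 30 mm more.

```bash
python3 -m inch '[[0,5,0,0,0],[0,11,0,0,0],[0,17,0,0,0],[0,23,0,0,0],[0,27,0,0,0],[0,29,0,0,0],[0,30,0,0,0],[0,30,0,0,0]]'| grep -E 'pos|force|rot'
python3 -m inch '[[0,-2,0,0,0],[0,-3,0,0,0],[0,-3,0,-10,0],[0,-3,0,-25,0],[0,-3,0,-60,0],[0,-3,0,-100,0],[0,-3,0,-105,0]]'| grep -E 'pos|force|rot'
python3 - <<'E'
from h import *
p,d=vision.capture("scene"); m=vision.camera_model("scene")
cv2.imwrite("pics/s6.png",p[:,:,::-1])
hsv=cv2.cvtColor(p,cv2.COLOR_RGB2HSV); k=np.zeros((400,640),np.uint8); k[215:260,300:345]=((hsv[:,:,1]>100)*255)[215:260,300:345]
c,_=cv2.findContours(k,0,2)
for a in c:
    if cv2.contourArea(a)>20: M=cv2.moments(a); q=(M["m10"]/M["m00"],M["m01"]/M["m00"]); print(q,cv2.boundingRect(a),plane(m,q,.008))
s=bot.read_state(); R=s["tcp_rot"];print(s["time_s"],s["position"],R,s["force"])
E
```

```text
position: [0.4801, -0.0032, 0.0209]
tcp_rot: [[-0.998, 0.055, -0.0], [0.055, 0.998, 0.001], [0.0, 0.001, -1.0]]
force: [-0.2, -0.1, -1.8]
position: [0.4858, -0.0039, 0.1303]
tcp_rot: [[-0.998, 0.055, 0.009], [0.055, 0.998, -0.001], [-0.009, -0.001, -1.0]]
force: [0.4, 0.4, -1.8]
(322.0933333333333, 233.70777777777775) (315, 227, 15, 14) [ 0.58954789 -0.00686591  0.008     ]
13.5 [ 0.48508889 -0.0037985   0.12927757] [[-9.98449585e-01  5.52276088e-02  6.95251717e-03]
 [ 5.52232172e-02  9.98473695e-01 -8.22203986e-04]
 [-6.98731387e-03 -4.36988863e-04 -9.99975493e-01]] [-0.59446507  0.05885946 -0.80907173]
```

Disc found at (0.590,-0.007), so its back edge is at about x=0.609 and the riser front at about 0.62: clear. Carrying the rule back to the mat.

```bash
python3 -m inch '[[0,3,40,0,0.02],[0,7,82,0,0.04],[0,10,125,0,0.06],[0,14,168,0,0.08],[0,17,211,0,0.1],[0,21,254,0,0.12],[0,25,297,0,0.125],[0,28,335,0,0.125]]'| grep -E 'pos|force|rot'
python3 -m inch '[[0,0,0,20,0],[0,0,0,55,0],[0,0,0,80,0],[0,0,0,90,0],[0,0,0,90,0],[0,0,0,90,0]]'
```

```text
position: [0.4741, 0.3339, 0.1275]
tcp_rot: [[-0.984, 0.179, 0.004], [0.179, 0.984, -0.002], [-0.005, -0.001, -1.0]]
force: [1.3, -0.9, -1.8]
time_s: 14.9
position: [0.4748, 0.3338, 0.0377]
tcp_rot: [[-0.984, 0.179, 0.005], [0.179, 0.984, -0.002], [-0.005, -0.001, -1.0]]
force: [0.9, -0.3, -1.3]
opening: 0.18
```

```bash
python3 -m inch '[[0,0,0,6,0],[0,0,0,11,0],[0,0,0,13,0],[0,0,0,13,0]]'| grep -E 'pos|force|rot'
python3 -m inch '[[0,0,0,0.5,0],[0,0,0,1,0],[0,0,0,1,0]]'| grep -E 'pos|force|rot'
```

```text
position: [0.4748, 0.3336, 0.0247]
tcp_rot: [[-0.984, 0.179, 0.004], [0.179, 0.984, -0.002], [-0.005, -0.001, -1.0]]
force: [-0.2, 0.1, -1.2]
position: [0.4748, 0.3336, 0.0238]
tcp_rot: [[-0.984, 0.179, 0.004], [0.179, 0.984, -0.002], [-0.005, -0.001, -1.0]]
force: [-0.4, -0.1, -1.4]
```

```bash
python3 -m inch '[[0,0,0,0.5,0],[0,0,0,0.5,0],[20,0,0,0.5,0],[24,0,0,0.5,0],[40,0,0,0.5,0],[40,0,0,0.5,0],[40,0,0,0.5,0],[40,0,0,0.5,0]]'
python3 -m inch '[[45,0,0,-15,0],[45,0,0,-40,0],[45,0,0,-80,0],[45,0,0,-120,0],[45,0,0,-160,0],[45,0,0,-170,0]]' | grep -E 'pos|open'
python3 -m inch '[[60,45,0,0,0],[60,90,0,0,0],[60,90,0,0,0]]' | grep -E 'pos|open|force'
python3 - <<'E'
from h import *
p,d=vision.capture("top"); q,_=vision.capture("scene")
o=np.zeros((560,800,3),np.uint8);o[:280,:800]=cv2.resize(p[75:215+60,140:140+400],(560,280))[:,:,::-1] if 0 else cv2.resize(p[80:276,140:700-0][:, :500],(800,280+0))[:,:,::-1]
o[280:]=cv2.resize(q[140:320,180:500],(800,280))[:,:,::-1]
cv2.imwrite("pics/f.png",o); cv2.imwrite("pics/top9.png",p[:,:,::-1]); cv2.imwrite("pics/scene9.png",q[:,:,::-1])
E
```

```text
time_s: 16.4
position: [0.4748, 0.3336, 0.0233]
tcp_rot: [[-0.984, 0.179, 0.004], [0.179, 0.984, -0.002], [-0.005, -0.001, -1.0]]
force: [0.2, 0.1, -0.3]
opening: 0.45
position: [0.4766, 0.3353, 0.1993]
opening: 0.515
position: [0.3808, 0.3504, 0.1978]
force: [-0.4, -0.4, -0.2]
opening: 0.66
```

View pics/f.png

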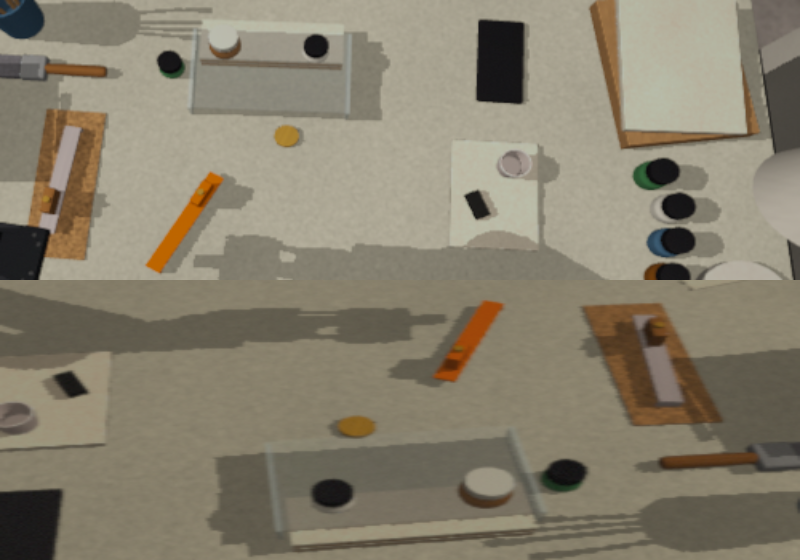

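The final view shows the disc flat and clear in front of the riser (287,136 in the upper half), the rule back on the cork mat, and the jars, decoys, inkpot and eraser where they were. I'll run one numeric check and then hand in.

Run:
```python
from h import *
m=vision.camera_model("top"); 
a=cv2.imread("pics/top0.png").astype(int);p=cv2.imread("pics/top9.png")
hsv=cv2.cvtColor(p,cv2.COLOR_BGR2HSV);k=np.zeros((400,640),np.uint8);k[160:195,300:340]=(hsv[:,:,1]>100)[160:195,300:340]*255
c=max(cv2.findContours(k,0,2)[0],key=cv2.contourArea);(u,v),r=cv2.minEnclosingCircle(c);print("disc",plane(m,(u,v),.008),r)
W=[plane(m,q[0],.008)[0] for q in c];print("disc x range",min(W),max(W))
d=np.abs(a-p).max(2)[85:160,235:375]>60; print("changed px in riser/jar area",d.sum(),np.argwhere(d)[:5]+[85,235])
bot.hand_in()
```

```text
disc [ 0.58806959 -0.00794761  0.008     ] 7.675140857696533
disc x range 0.5703869112962077 0.6052357555971635
changed px in riser/jar area 32 [[130 318]
 [131 317]
 [131 318]
 [131 323]
 [131 324]]
the job is handed in; nothing more can be done
```

The weight now lies in front of the riser, fully clear of it, and the rule is back on its cork mat with the gripper open and away. I handed the job in after about 17 s of the 61 s allowed.

- **Moves:** I gripped the silver rule by its block, reached in over the weight, and felt the stack at about 3.5 N (limit about 10 N). I backed off slightly, let the lip down with no vertical force, and dragged the weight out. I then lifted the rule over the weight and carried it back to the mat.
- **Weight:** the top and scene cameras put its centre at x = 0.588 and 0.590 m. Its back edge is at about 0.605–0.609 m, and the riser's front edge is at about 0.62 m, so it is roughly 10 mm clear.
- **Surroundings:** the only changed pixels listed from the riser area were at the weight's old spot. The jars, inkpot, eraser, phone and the look-alike rules looked unmoved in the last pictures.
- **Disagreements:** the two cameras differ by about 2–5 mm on the riser's front edge, and its lowest estimate, 0.616 m, still leaves about 7 mm. While backing off from the stack, the measured position barely changed, though the contact force did fall to zero.
- **Not checked closely:** I judged that the rule lies flat only from the last overview picture, not by measurement.

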